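# Check-weigh two cartons and complete the shelf row

## Task

Take the yellow carton out of the blue crate, stand it upright in the middle of the scale's pan and let go so that it weighs by itself; then take it again and stand it in the gap in the shelf row between the yellow carton and the red one, square and in line with its neighbours. Then do the same with the green carton, into the gap between the green carton and the red one. Set them on the scale gently, never pressing the pan down to its stop, and leave the other cartons of the row and the other goods standing where they are.

Things in the scene. Friction and masses are not known exactly. Their poses are not given: they have to be found in the camera images.
- yellow: the loose yellow carton 64 mm deep (its x) x 44 mm wide (its y) x 110 mm high (its z), with a white band round it; about 0.2 kg; origin at the centre of its underside. At the start it stands upright in the crate, its x across the crate, where the high walls (4 mm off its 64 mm deep ends) let it be gripped only across its 44 mm width
- green: the loose green carton 64 mm deep (its x) x 44 mm wide (its y) x 110 mm high (its z), with a white band round it; about 0.2 kg; origin at the centre of its underside. Starts in the crate beside the yellow one (about 50 mm of free space between the two; either may be on either side)
- yellow_mate: yellow carton of the same size already in the shelf row, at one end of the row (either end); loose. Origin at the centre of its underside
- red_mid: red carton of the same size in the middle of the shelf row; loose. Origin at the centre of its underside
- green_mate: green carton of the same size at the other end of the shelf row; loose. Origin at the centre of its underside. Neighbours in the row stand 104 mm apart centre to centre, so each of the two gaps is 60 mm wide; a 44 mm carton fits with 8 mm each side, with no room for fingers beside it
- shelf: fixed low wooden display step 150 (x) x 320 (y) mm, flat top at 40 mm, red strip on its front (-x) edge, no back or ends; origin at the centre of its underside; its y runs along the row, its x across it
- row_mid (a point): point on the shelf's top at the middle of the row, under the red carton; axes as the shelf's. The cartons' centres lie on the line through it along the shelf's y
- crate: fixed blue delivery crate 88 (x) x 250 (y) mm, floor 8 mm thick, two long walls along its y, 8 mm thick, 72 mm apart inside and reaching 108 mm above the table (the cartons in it reach 118 mm); the ends have only a low lip, 28 mm high. Origin at the centre of its underside. The cartons stand about 48 mm either side of the middle along its y
- pan_top (a point): centre of the upper face of the scale's square steel pan, 130 x 130 x 6 mm, 74 mm above the table when empty; the red scale body under it is 150 x 150 x 40 mm
- pan (a joint): how far the sprung pan has gone down, m: 0 empty, stop at 0.020; about 400 N/m, so a carton sinks it about 4 to 6 mm
- sauce_a: bystander: brown sauce bottle, 58 mm across, 160 mm high, yellow cap; origin at the centre of its underside
- sauce_b: bystander: green sauce bottle, 58 mm across, 160 mm high, red cap; origin at the centre of its underside
- tin: bystander: yellow tin, 70 mm across, 85 mm high; origin at the centre of its underside
- mug: bystander: white mug, 76 mm across, 85 mm high; origin at the centre of its underside
Not all that is in view belongs to the job. Leave any purple look-alike of the yellow alone. Of the things that look like the part that bears pan_top, the smaller one is meant.

How it is judged:
On the way, in this order (a step that is already met when the one before it is completed fails the run):
1. the yellow carton stands centred on the pan, let go (horizontal distance between yellow and pan_top below 0.018 m and z of yellow in the frame of pan_top between -0.004 and 0.004 m and angle between yellow's own z axis and vertical below 0.08 rad and value of joint pan above 0.002 m and linear speed of yellow below 0.02 m/s and contact force between yellow and the fingers below 0.05 N), for 0.2 s.
2. the yellow carton stands in its gap in the row, let go (horizontal distance between yellow and yellow_mate below 0.066 m and horizontal distance between yellow and red_mid below 0.066 m and x of yellow in the frame of row_mid between -0.012 and 0.012 m and z of yellow in the frame of row_mid between -0.004 and 0.004 m and angle between yellow's own z axis and vertical below 0.08 rad and angle between the x axis of yellow and the x axis of shelf, either way round below 0.15 rad and linear speed of yellow below 0.02 m/s and contact force between yellow and the fingers below 0.05 N), for 0.2 s.
3. the green carton stands centred on the pan, let go (horizontal distance between green and pan_top below 0.018 m and z of green in the frame of pan_top between -0.004 and 0.004 m and angle between green's own z axis and vertical below 0.08 rad and value of joint pan above 0.002 m and linear speed of green below 0.02 m/s and contact force between green and the fingers below 0.05 N), for 0.2 s.
4. the green carton stands in its gap in the row, let go (horizontal distance between green and green_mate below 0.066 m and horizontal distance between green and red_mid below 0.066 m and x of green in the frame of row_mid between -0.012 and 0.012 m and z of green in the frame of row_mid between -0.004 and 0.004 m and angle between green's own z axis and vertical below 0.08 rad and angle between the x axis of green and the x axis of shelf, either way round below 0.15 rad and linear speed of green below 0.02 m/s and contact force between green and the fingers below 0.05 N), for 0.2 s.
At the end, for the whole second after the job is handed in: Both cartons upright (0.08 rad), released, still on the shelf, each between its colour mate and the red one (within 66 mm of both), within 12 mm of the row line, 0.15 rad of square; row cartons upright, shifted under 15 mm; pan empty. On the pan: within 18 mm of its centre (all of step 2 and all of step 4 and distance of each of yellow_mate, red_mid, green_mate from where it was at the start of the episode below 0.015 m and angle between each of yellow_mate, red_mid, green_mate's own z axis and vertical below 0.08 rad and value of joint pan below 0.002 m); the robot touches nothing.
It fails at once if the pan is pressed to its stop (value of joint pan above 0.0185 m).
It fails at once if a carton of the row is knocked over (angle between any of yellow_mate, red_mid, green_mate's own z axis and vertical above 0.4 rad).
It fails at once if a bystander is shifted (distance of any of sauce_a, sauce_b, tin, mug from where it was at the start of the episode above 0.03 m).
It also fails if it takes over 72 s, if anything falls off the work surface, if the arm or the gripper's body presses on something with over 40 N, if the wrist force passes 120 N, or if a joint passes its speed limit or range.

## Robot

A 7-joint arm with a two-finger parallel gripper is mounted at the origin on the work surface. World frame = base frame: x ahead of the robot, y to its left, z up, the work surface at z = 0. Lengths are in m, angles in rad, forces in N, time in s.
With the tool pointing down it reaches from about 0.4 to 0.875 m from the base axis. Payload 4.4 kg.
Tool frame: the origin (TCP) lies on the front face of the gripper's body, between the roots of the fingers; the fingertips stand 73 mm ahead of it and the grasp point (between the pads) lies env.grip_point_offset ahead of it (env.grip_point_offset is the distance from the TCP to the grasp point, in m); z points along the fingers, y is the line along which they close (so a half turn about z gives the same grasp; the last joint's range is limited). The gripper opens to 85 mm and grips with 20 to 120 N. Pads are 22 mm wide; open, the fingers measure 114 mm over their backs; the gripper's body (76 mm by 85 mm) begins 54 mm behind the grasp point. The pads swing forward as they close: fully open they stand 13 mm farther back than shut.
Start: joints at [1.1, 0.628, 0.038, 1.517, -0.027, 0.996, -0.02], TCP at [0.256, -0.597, 0.304] pointing down, gripper open.
Joint ranges: [-3.06, 3.06], [-0.37, 2.12], [-1.25, 1.32], [0.18, 2.47], [-1.1, 4.24], [0.23, 1.98], [-2.94, 2.94]. Speed limits (rad/s): [2.57, 2.57, 3.14, 3.14, 3.14, 3.14, 3.14].

## Interface

Orientations are given as a unit quaternion [x, y, z, w].
In Python, from cell import env, jaws, solver, viewer gives the robot as it stands. The module is installed in compiled form; this text tells all that it offers. Calls block until the motion is done:
- env.reach(position, orientation): joint-space move of the TCP to a pose.
- env.movel(position, attitude=None, velocity=0.15, force_limit=None): straight line of the TCP; attitude=None keeps the orientation; velocity is the mean speed in m/s. With force_limit (N) it stops when the force on the tool has changed by that much, and returns True; else False.
- env.goto_joints(angles): joint-space move.
- jaws.move_gripper(opening, strength=None): opening from 0.0 (shut) to 1.0 (fully open); strength is the grip in N (None keeps the last); returns when the fingers have stopped.
- env.pause(seconds).
- solver.inverse_kinematics(position, orientation): joint angles nearest the present ones, or None.
- viewer.read_camera(name): name is "side" or "top"; returns the picture (480x640x3 uint8, red, green, blue); there is no depth.
- viewer.camera_info(name): a dict with "intrinsics" (3x3 intrinsics, pixels), "R" (3x3) and "t" (3): a world point X has camera coordinates R X + t. Camera axes: x right, y down, z forward; pixel columns grow to the right and rows downward; lengths in m; the calibration is good to about 2 mm. A picture is of the moment at which its call begins. camera_info takes no time and is no camera call.
A pose or a line that the arm cannot do raises env.PlanningError and nothing moves.
- env.sign_off(): hands the job in; it is judged then, once.
Readings, each from a call of its own:
- env.read_t(): time.
- env.read_joints(): joint angles.
- env.read_qd(): joint speeds.
- env.read_tau(): joint torques, N m.
- env.read_position(): TCP position.
- env.read_ee_rot(): TCP orientation.
- env.read_contact_force(): force on the tool from outside, world axes, zero at the start.
- env.read_moment(): the same for the moment, N m.
- env.read_opening(): opening from 0.0 (shut) to 1.0 (fully open).
- env.read_grip_force(): force on a finger pad.
Only numpy, scipy, OpenCV 4.12 (cv2) and the standard library are available. Lean on these libraries where they do the work, as an engineer would, in place of code of your own. Each camera call takes 0.05 s, during which the arm holds its last target. There are 200 camera calls.

## Working session

There is one attempt and no reset: what is moved stays moved. The work goes in short steps, each a Python script; the robot and the scene stay as the last script left them, time stands still between calls to the robot, and variables do not carry over. Pictures are saved under pics/ and viewed, at most 10 in all, crops included, and the job is handed in when it is done.

```bash
mkdir -p pics; python3 - <<'E'
from cell import env, viewer
import cv2
for n in("top","side"):
    im=viewer.read_camera(n); cv2.imwrite(f"pics/{n}0.png",im[:,:,::-1])
    c=viewer.camera_info(n); print(n,c["intrinsics"],c["R"],c["t"])
print(env.grip_point_offset,env.read_position(),env.read_ee_rot(),env.read_t())
E
```

```text
top [[526.85712237   0.         320.25129903]
 [  0.         526.85712237 230.42769937]
 [  0.           0.           1.        ]] [[ 0.02310357 -0.99957654 -0.01769101]
 [-0.99541003 -0.0213562  -0.09328873]
 [ 0.09287141  0.01976511 -0.99548191]] [0.00811717 0.43463956 1.17520684]
side [[590.86432881   0.         318.01799883]
 [  0.         590.86432881 234.42954349]
 [  0.           0.           1.        ]] [[-0.71345186 -0.70047725  0.0178345 ]
 [-0.43291323  0.42063275 -0.79727926]
 [ 0.55097421 -0.57654116 -0.60334709]] [0.29322945 0.22978912 1.38777082]
0.0539 [ 0.25584822 -0.59706259  0.303091  ] [ 9.79587443e-01  2.01016749e-01 -1.64601007e-04 -8.25795612e-04] 0.1
```

View pics/top0.png

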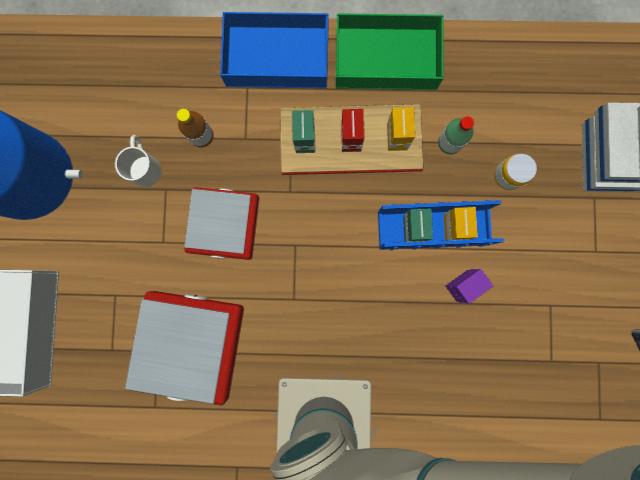

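View pics/side0.png

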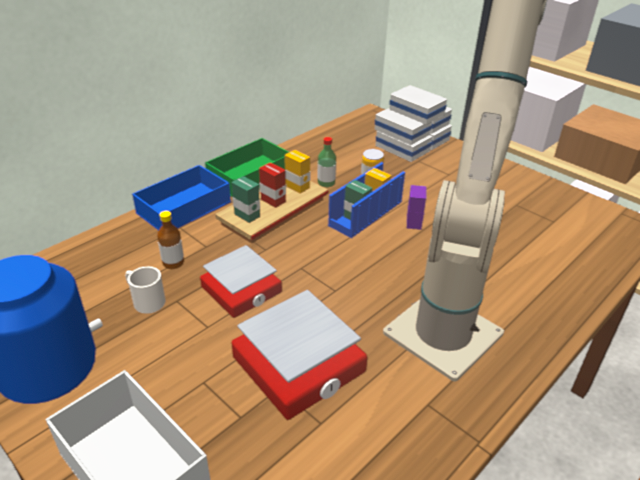

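The top view shows two red scales: the small one at (222,223) and the large one at (187,347). The small one is the one meant. The crate at (440,225) holds the green carton (420,223) and the yellow one (463,222). The shelf row is green (303,130), red (352,130) and yellow (403,127). The purple look-alike at (470,285) is to be left alone. One enlarged crop will confirm this.

```bash
cat > h.py <<'E'
import numpy as np, cv2
from cell import env, jaws, solver, viewer
def ray(n,px,z):
    c=viewer.camera_info(n); R,t=np.array(c["R"]),np.array(c["t"])
    C=-R.T@t; d=R.T@np.linalg.inv(c["intrinsics"])@[px[0],px[1],1]
    return C+d*(z-C[2])/d[2]
def hsv(im): return cv2.cvtColor(im,cv2.COLOR_RGB2HSV)
def blobs(m,amin=60):
    k=cv2.findContours(m.astype(np.uint8),cv2.RETR_EXTERNAL,cv2.CHAIN_APPROX_NONE)[0]
    return [c for c in k if cv2.contourArea(c)>amin]
E
python3 - <<'E'
from h import *
im=cv2.cvtColor(cv2.imread("pics/top0.png"),cv2.COLOR_BGR2RGB)
cv2.imwrite("pics/crop.png",cv2.resize(im[95:270,175:515],None,fx=2.35,fy=2.35,interpolation=cv2.INTER_CUBIC)[:,:,::-1])
H=hsv(im)
for n,p in dict(gm=(298,115),gmside=(304,146),r=(346,115),rs=(352,145),y=(398,115),ys=(403,142),cg=(415,215),cgs=(420,238),cy=(458,215),cys=(462,236),pan=(220,220)).items(): print(n,H[p[1],p[0]])
for c in blobs((H[...,1]<60)&(H[...,2]>120)):
    (cx,cy),s,a=cv2.minAreaRect(c)
    if 180<cx<260 and 180<cy<270:
        print(cx,cy,s,a); b=cv2.boxPoints(((cx,cy),s,a)); P=[ray("top",q,.074)[:2] for q in b]; print(np.round(P,4),ray("top",(cx,cy),.074),[np.linalg.norm(P[i]-P[i-1]) for i in range(4)])
E
```

```text
gm [ 79 126 121]
gmside [75 42 98]
r [  1 211 163]
rs [  6  44 111]
y [ 23 243 215]
ys [ 23 227  92]
cg [ 77 120 123]
cgs [ 77 127 124]
cy [ 23 243 216]
cys [ 22 243 213]
pan [ 95  19 175]
217.02366638183594 220.80282592773438 (59.572608947753906, 59.65203857421875) 6.842773914337158
[[0.3872 0.3119]
 [0.5175 0.3024]
 [0.5044 0.1718]
 [0.3746 0.1826]] [0.44557842 0.24207642 0.074     ] [np.float64(0.1298906409773312), np.float64(0.13068020901755373), np.float64(0.13125059792317845), np.float64(0.13022546233278653)]
```

View pics/crop.png

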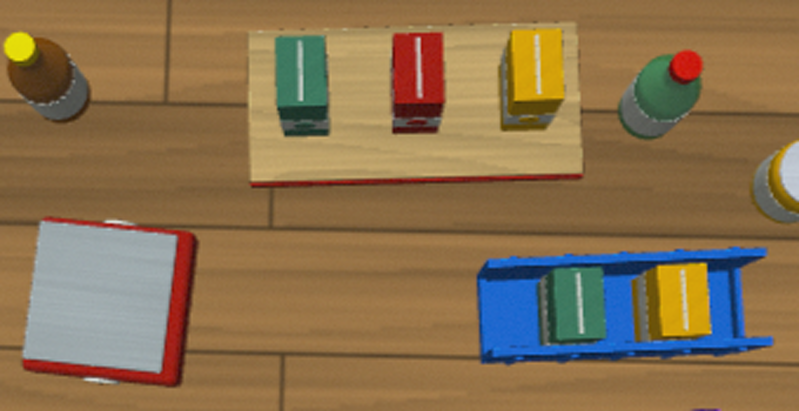

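The crop confirms it: small scale pan (217,221), green and yellow tops in the crate, and the gap layout green–red–yellow from left to right.

```bash
cat >> h.py <<'E'
BAND={"y":((18,150,165),(28,256,256)),"g":((68,80,108),(88,256,256)),"r":((0,150,130),(8,256,256))}
def tops(im,col,z,near=None):
    """carton top faces: world centre, sides, yaw of the long side (about 0)"""
    lo,hi=BAND[col]; m=cv2.inRange(hsv(im),np.array(lo),np.array(hi).clip(0,255))
    m=cv2.morphologyEx(m,cv2.MORPH_CLOSE,np.ones((5,5),np.uint8)); out=[]
    for c in blobs(m,250):
        P=np.array([ray("top",q[0],z)[:2] for q in c],np.float32)
        (x,y),s,_=r=cv2.minAreaRect(P); b=cv2.boxPoints(r); e=[b[1]-b[0],b[2]-b[1]]
        l=max(e,key=np.linalg.norm); yaw=(np.arctan2(l[1],l[0])+np.pi/2)%np.pi-np.pi/2
        o=(round(float(x),4),round(float(y),4),round(max(s),4),round(min(s),4),round(float(yaw),3))
        if max(s)<.085 and (near is None or np.hypot(x-near[0],y-near[1])<.06): out.append(o)
    return out
E
python3 - <<'E'
from h import *
im=cv2.cvtColor(cv2.imread("pics/top0.png"),cv2.COLOR_BGR2RGB)
for c in "gry": 
  for z in (.118,.150): print(c,z,tops(im,c,z))
H=hsv(im)
# shelf front strip, crate
m=(H[...,1]>150)&((H[...,0]<8)|(H[...,0]>172))
for c in blobs(m,20):
    (cx,cy),s,a=cv2.minAreaRect(c)
    if 280<cx<430 and cy<180: print("strip",cx,cy,s,a)
y,x=np.where(m[160:180,275:430]); L=cv2.fitLine(np.c_[x+275,y+160].astype(np.float32),cv2.DIST_HUBER,0,.01,.01).ravel()
A=[ray("top",(u,L[3]+(u-L[2])*L[1]/L[0]),.03) for u in(285,420)]; print(A, np.arctan2(*(A[0]-A[1])[:2]))
m=(H[...,0]>100)&(H[...,0]<120)&(H[...,1]>150)
for c in blobs(m,300):
    (cx,cy),s,a=cv2.minAreaRect(c)
    if 370<cx<510 and 190<cy<260: print("crate",cx,cy,s,a,np.round([ray("top",q,.108)[:2] for q in cv2.boxPoints(((cx,cy),s,a))],3))
E
```

```text
g 0.118 [(0.4443, -0.1933, 0.0606, 0.0415, 0.022), (0.6494, 0.0577, 0.0613, 0.0425, 0.028)]
g 0.15 [(0.4407, -0.1878, 0.0589, 0.0402, 0.022), (0.6399, 0.0559, 0.0595, 0.0412, 0.028)]
r 0.118 [(0.6546, -0.0473, 0.063, 0.0446, 0.018)]
r 0.15 [(0.6449, -0.0461, 0.0612, 0.0433, 0.018)]
y 0.118 [(0.4492, -0.2854, 0.0626, 0.0424, 0.054), (0.6597, -0.1552, 0.0651, 0.0445, 0.017)]Traceback (most recent call last):
  File "<stdin>", line 4, in <module>
  File "h.py", line 17, in tops
    P=np.array([ray("top",q[0],z)[:2] for q in c],np.float32)
                ~~~^^^^^^^^^^^^^^
  File "h.py", line 4, in ray
    c=viewer.camera_info(n); R,t=np.array(c["R"]),np.array(c["t"])
ValueError: time passes only in moves, steps and waits
```

```bash
sed -i 's/^def ray/CAM={n:viewer.camera_info(n) for n in("top","side")}\ndef ray/; s/c=viewer.camera_info(n); R/c=CAM[n]; R/' h.py
python3 - <<'E'
from h import *
im=cv2.cvtColor(cv2.imread("pics/top0.png"),cv2.COLOR_BGR2RGB)
print(tops(im,"y",.118),tops(im,"y",.150))
H=hsv(im)
m=(H[...,1]>150)&((H[...,0]<8)|(H[...,0]>172))
y,x=np.where(m[160:180,275:430]); L=cv2.fitLine(np.c_[x+275,y+160].astype(np.float32),cv2.DIST_HUBER,0,.01,.01).ravel()
A=[ray("top",(u,L[3]+(u-L[2])*L[1]/L[0]),.03) for u in(285,420)]; print(A, -np.arctan2((A[0]-A[1])[0],(A[0]-A[1])[1]))
m=(H[...,0]>100)&(H[...,0]<120)&(H[...,1]>150)
for c in blobs(m,300):
    (cx,cy),s,a=cv2.minAreaRect(c)
    if 370<cx<510 and 190<cy<260: print("crate",cx,cy,s,a,np.round([ray("top",q,.108)[:2] for q in cv2.boxPoints(((cx,cy),s,a))],3))
# reach checks
from scipy.spatial.transform import Rotation as R
for x,y,yaw in((.449,-.285,.03),(.4456,.242,0),(.642,-.1,.02),(.642,.005,.02)):
  for k in (1,0,-1):
    for z in(.12,.3):
      print(x,y,k,z,solver.inverse_kinematics([x,y,z],R.from_euler("xz",[np.pi,yaw+k*np.pi/2]).as_quat()) is not None,end="; ")
print()
E
```

```text
[(0.4492, -0.2854, 0.0626, 0.0424, 0.054), (0.6597, -0.1552, 0.0651, 0.0445, 0.017)] [(0.4455, -0.2772, 0.0608, 0.0412, 0.054), (0.6499, -0.1508, 0.0632, 0.0432, 0.017)]
[array([0.56276635, 0.10089479, 0.03      ]), array([ 0.57679898, -0.20539292,  0.03      ])] 0.045783148637134445
crate 440.3694152832031 224.43109130859375 (44.938053131103516, 123.90913391113281) 87.56334686279297 [[ 0.483 -0.103]
 [ 0.5   -0.363]
 [ 0.405 -0.366]
 [ 0.389 -0.109]]
0.449 -0.285 1 0.12 True; 0.449 -0.285 1 0.3 True; 0.449 -0.285 0 0.12 True; 0.449 -0.285 0 0.3 True; 0.449 -0.285 -1 0.12 True; 0.449 -0.285 -1 0.3 True; 0.4456 0.242 1 0.12 True; 0.4456 0.242 1 0.3 True; 0.4456 0.242 0 0.12 True; 0.4456 0.242 0 0.3 True; 0.4456 0.242 -1 0.12 True; 0.4456 0.242 -1 0.3 True; 0.642 -0.1 1 0.12 True; 0.642 -0.1 1 0.3 True; 0.642 -0.1 0 0.12 True; 0.642 -0.1 0 0.3 True; 0.642 -0.1 -1 0.12 True; 0.642 -0.1 -1 0.3 True; 0.642 0.005 1 0.12 True; 0.642 0.005 1 0.3 True; 0.642 0.005 0 0.12 True; 0.642 0.005 0 0.3 True; 0.642 0.005 -1 0.12 True; 0.642 0.005 -1 0.3 True;
```

```bash
cat >> h.py <<'E'
from scipy.spatial.transform import Rotation as Rot
HT=.132                      # TCP height over a carton's underside in the grasp
PAN=(.4456,.2421); SY=.047   # pan centre, shelf yaw
q=lambda yaw: Rot.from_euler("xz",[np.pi,yaw]).as_quat()
def save(n,name):
    im=viewer.read_camera(n); cv2.imwrite(f"pics/{name}.png",im[:,:,::-1]); return im
def take(x,y,under,yaw):
    jaws.move_gripper(1.0,40); env.movel([x,y,under+HT],q(yaw),.12); jaws.move_gripper(0.0,40)
    print("grip",env.read_opening(),env.read_grip_force(),env.read_t())
def crate_to_pan(x,y,yaw):
    env.reach([x,y,.29],q(yaw)); take(x,y,.008,yaw)
    env.movel([x,y,.31],None,.15); print("lifted",env.read_opening(),env.read_contact_force())
    env.reach([*PAN,.30],q(0))
def on_pan():
    env.movel([*PAN,.074+HT+.012],q(0),.15); env.movel([*PAN,.0715+HT],None,.02)
    print("on pan",env.read_contact_force()); jaws.move_gripper(1.0)
    env.pause(.4); env.movel([*PAN,.30],None,.15); print(env.read_t())
E
python3 - <<'E'
from h import *
crate_to_pan(.449,-.2854,.053); save("top","lift_t"); save("side","lift_s")
print(env.read_position(),env.read_t())
E
```

```text
grip 0.5109838763524305 44.235992431640625 3.55
lifted 0.5135483127636202 [-0.04760235  0.69116387 -1.79475483]
[0.44623359 0.24098068 0.30000342] 6.8417
```

View pics/lift_s.png

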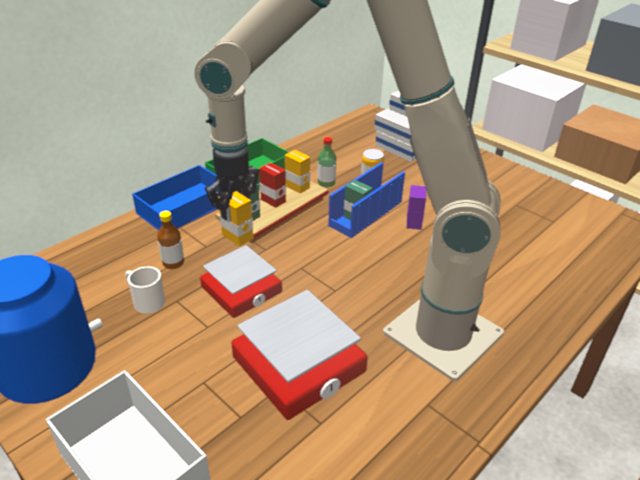

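The side view shows the yellow carton held upright at (237,218), above the pan, with the green one still in the crate at (355,195). I'll set it down.

```bash
python3 - <<'E'
from h import *
on_pan(); save("side","pan_s"); im=save("top","pan_t")
print(tops(im,"y",.179,PAN)); print(env.read_position())
E
```

```text
on pan [-0.73958696 -0.51118018 -1.09356832]
10.1
[(0.4321, 0.242, 0.0497, 0.0417, 0.042)]
[0.44503159 0.24176514 0.29890216]
```

View pics/pan_s.png

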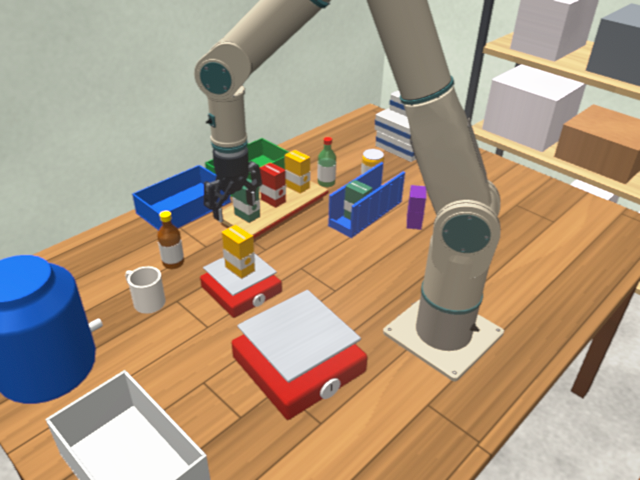

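The yellow carton stands upright and alone on the pan (240,255), and the top view puts its centre within about 6 mm of the pan's. Next I regrip it across its depth and place it in the shelf.

```bash
cat >> h.py <<'E'
def pan_to_row(gx,gy,px,py,sink=.005):
    Y=np.pi/2
    env.reach([px,py,.30],q(Y)); take(px,py,.074-sink,Y)
    env.movel([px,py,.34],None,.15); print("lifted",env.read_opening(),env.read_contact_force())
    env.reach([gx,gy,.34],q(Y+SY))
def in_row(gx,gy):
    env.movel([gx,gy,.04+HT+.06],q(np.pi/2+SY),.15); env.movel([gx,gy,.0405+HT],None,.05)
    print("down",env.read_contact_force(),env.read_position()); jaws.move_gripper(1.0)
    env.pause(.3); env.movel([gx,gy,.31],None,.15); print(env.read_t())
E
python3 - <<'E'
from h import *
pan_to_row(.6474,-.0985,.4415,.2421)
env.movel([.6474,-.0985,.04+HT+.06],None,.15)
save("side","row_s"); im=save("top","row_t")
print(env.read_position(),tops(im,"r",.15),tops(im,"y",.15),env.read_t())
s=cv2.imread("pics/row_s.png")[110:260,190:370]
t=cv2.imread("pics/row_t.png")[80:230,270:450]
cv2.imwrite("pics/row.png",cv2.resize(np.hstack([s,t]),None,fx=2.2,fy=2.2))
E
```

```text
grip 0.7458486341563724 51.75604462623596 12.9083
lifted 0.7399738712268943 [-0.17924802 -0.87709442 -2.78528365]
[ 0.64820018 -0.09836236  0.23345066] [(0.6449, -0.0461, 0.0612, 0.0433, 0.018)] [] 16.425
```

View pics/row.png

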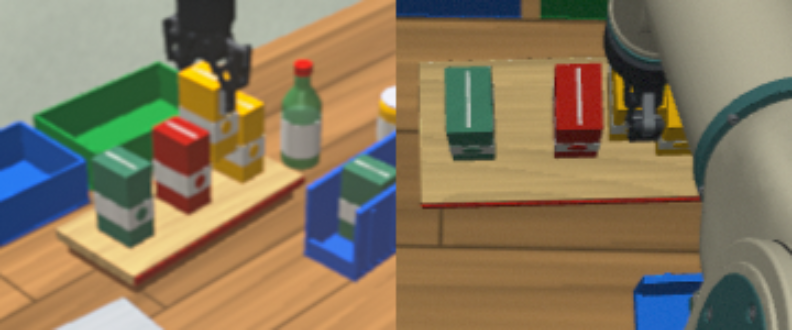

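The crop shows the yellow carton upright above its gap, between red (182,165) and the yellow mate (240,140). The row is undisturbed. I'll lower it.

```bash
python3 - <<'E'
from h import *
g=(.6474,-.0985)
hit=env.movel([*g,.044+HT],None,.06,force_limit=8); print("hit",hit,env.read_position())
if not hit:
    in_row_z=.0405+HT; env.movel([*g,in_row_z],None,.03); print(env.read_contact_force())
    jaws.move_gripper(1.0); env.pause(.3); env.movel([*g,.29],None,.15)
    env.reach([.4443,-.1933,.29],q(.05))
    im=save("top","r1"); save("side","r1s"); print(tops(im,"y",.15),tops(im,"r",.15),tops(im,"g",.15),tops(im,"g",.118),env.read_t())
    s=cv2.imread("pics/r1s.png")[110:260,190:370]; t=cv2.imread("pics/r1.png")[80:230,270:450]
    cv2.imwrite("pics/row1.png",cv2.resize(np.hstack([s,t]),None,fx=2.2,fy=2.2))
E
```

```text
hit False [ 0.64773754 -0.09847348  0.17644522]
[-0.52254427  0.71344217  4.80780992]
[] [(0.6449, -0.0461, 0.0612, 0.0433, 0.018)] [(0.4273, -0.1888, 0.0382, 0.0324, -1.564), (0.6399, 0.0559, 0.0595, 0.0412, 0.028)] [(0.4304, -0.1943, 0.0393, 0.0334, -1.564), (0.6494, 0.0577, 0.0613, 0.0425, 0.028)] 20.475
```

View pics/row1.png

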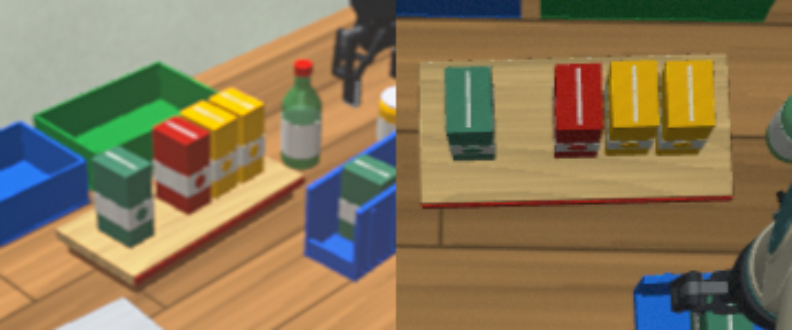

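The yellow carton stands in line between red and its mate, and the neighbours haven't moved. Now the green one.

```bash
python3 - <<'E'
from h import *
crate_to_pan(.441,-.1933,.05); on_pan()
save("side","g_s"); im=save("top","g_t"); print(tops(im,"g",.179,PAN))
s=cv2.imread("pics/g_s.png")[160:330,180:380]; t=cv2.imread("pics/g_t.png")[150:320,160:360]
cv2.imwrite("pics/g.png",cv2.resize(np.hstack([s,t]),None,fx=2,fy=2))
E
```

```text
grip 0.5107335468550774 44.605849385261536 22.8
lifted 0.5083285630437374 [ 0.09192464  0.78789625 -2.54373733]
on pan [-0.14974458  0.32575817 -1.46516315]
28.9417
[]
```

View pics/g.png

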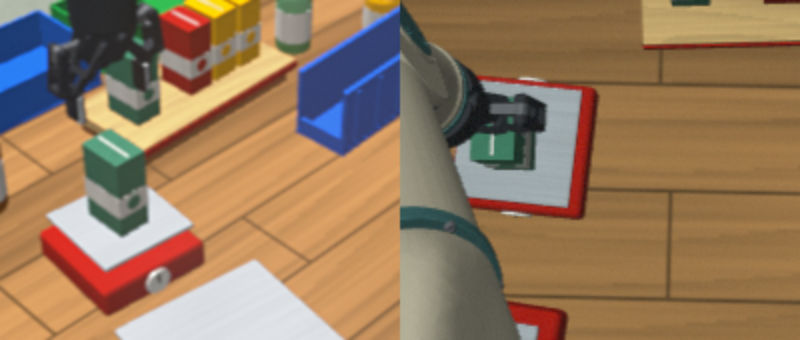

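The green carton stands upright on the pan at (117,185) in the left half of the crop. I'll work out its near edge (about px (407,231)→(208,231) full frame), regrip it and move it over its gap.

```bash
python3 - <<'E'
from h import *
im=cv2.cvtColor(cv2.imread("pics/g_t.png"),cv2.COLOR_BGR2RGB); lo,hi=BAND["g"]
m=cv2.inRange(hsv(im)[205:250,190:232],np.array(lo),np.array(hi).clip(0,255)); k=max(blobs(m,30),key=cv2.contourArea)
x0,y0,w,h=cv2.boundingRect(k); cx=ray("top",(190+x0+w/2,205+y0+h),.179); print("near edge",cx,w,h)
px=float(np.clip(cx[0]+.032,.439,.449)); print(px)
g=(.6424,.0049)
pan_to_row(*g,px,PAN[1]); env.movel([*g,.04+HT+.06],None,.15)
save("side","h_s"); im=save("top","h_t"); print(env.read_position(),env.read_t())
s=cv2.imread("pics/h_s.png")[110:260,190:370]; t=cv2.imread("pics/h_t.png")[80:230,270:450]
cv2.imwrite("pics/h.png",cv2.resize(np.hstack([s,t]),None,fx=2.2,fy=2.2))
E
```

```text
near edge [0.41556183 0.24025945 0.179     ] 22 14
0.4475618262740493
grip 0.7419359201233793 52.986465096473694 31.75
lifted 0.7435194391532203 [-0.65153743  0.91704877 -2.88538262]
[0.64315601 0.00523333 0.23343473] 34.9667
```

View pics/h.png

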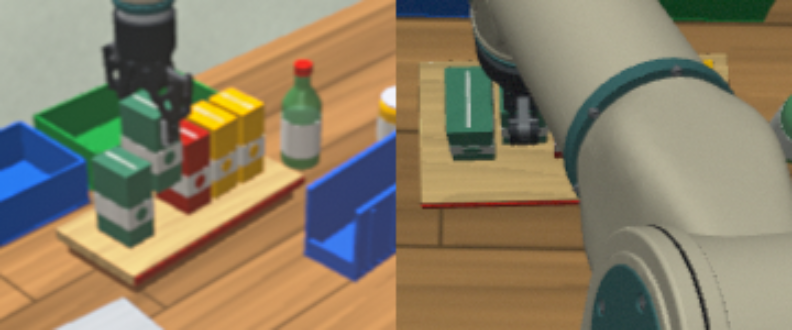

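The green carton is held upright above the gap between green (122,195) and red (190,170). I'll lower and release it.

```bash
python3 - <<'E'
from h import *
g=(.6424,.0049)
hit=env.movel([*g,.044+HT],None,.06,force_limit=8); print("hit",hit,env.read_position())
if not hit:
    env.movel([*g,.0405+HT],None,.03)
    jaws.move_gripper(1.0); env.pause(.3); env.movel([*g,.30],None,.15)
    env.reach([.45,-.25,.33],q(.6)); env.pause(.3)
    im=save("top","e"); save("side","es"); print([tops(im,c,.15) for c in "yrg"],env.read_t())
    s=cv2.imread("pics/es.png")[110:260,190:370]; t=cv2.imread("pics/e.png")[80:230,270:450]
    cv2.imwrite("pics/end.png",cv2.resize(np.hstack([s,t]),None,fx=2.2,fy=2.2))
E
```

```text
hit False [0.64275598 0.0050125  0.17646693]
[[], [(0.6449, -0.0461, 0.0612, 0.0433, 0.018)], []] 39.5917
```

View pics/end.png

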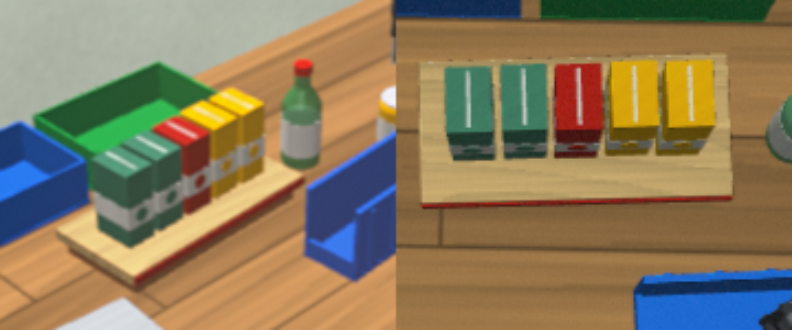

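All five cartons stand square and in line, and the gripper is clear of them. Handing in.

```bash
python3 -c "
from cell import env
print(env.sign_off())"
```

```text
the job is handed in; nothing more can be done
None
```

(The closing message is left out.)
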